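# Put out the bakery's loaf sign on its kickstand

## Task

Swing the red kickstand of the little black loaf sign fully open, then take the sign out of its wooden rack and stand it on the cork mat, leaning back on its kickstand with the loaf picture facing the customers (away from the robot), square to the mat and wholly on it. Do not drop the sign or tip it over, and leave the jars, mug, tin and spatula where they are.

Things in the scene. Friction and masses are not known exactly. Their poses are not given: they have to be found in the camera images.
- sign_center (a point): Centre of the loose sign's flat panel: 12 mm thick (x), 120 wide (y), 165 high (z), black with light wood edge, about 0.37 kg in all. z up the panel to its top edge, x out of the picture side, y across. Starts upright in the rack's slot (rocks up to 5 deg), back to the robot. On its open kickstand it leans back 0.314 rad. Its top 38 mm are free of fittings, to pinch across the thickness.
- sign_foot_edge (a point): Middle of the panel's underside, 82.5 mm below sign_center along the panel; same axes.
- kickstand (a joint): Red kickstand on the panel's back: 0 folded flat, 0.576 rad fully open at its stop; its foot swings out towards the robot and up. Friction hinge (0.04 N m) that stays where left; hinge line along the sign's y, 11 mm behind the panel's middle plane (x = -11 mm), 37.5 mm above sign_center. Leg 20 mm wide, 7 thick, with a 56 mm wide cross bar as foot.
- kick_tab (a point): Grip point on the kickstand's pull tab, a red plate 12 mm thick (y), 26 high, sticking out 36 mm from the leg; pinch its sides along the sign's y. The point is 28 mm behind and 40 below the hinge line in the leg's frame, 12 mm from the tab's end, 85 below the panel's top. Fingers pointing down and forward (about 35 deg) clear the panel. Axes: y along the hinge, z up the leg to it.
- kick_foot (a point): Middle of the kickstand's foot bar (round, 8 mm across, 56 mm long), 112.4 mm below the hinge line along the leg. When the sign stands, it lies about 73 mm (horizontally) behind sign_foot_edge. Axes as the leg's.
- mat: Fixed cork mat 180 (x) x 220 (y) x 4 mm thick lying on the counter; origin at the centre of its underside, x away from the robot (towards the customers), y to the left; turned up to 0.25 rad.
- customer_side (a point): A point on the counter 130 mm beyond the mat's centre along the mat's x axis, on the customers' side: the sign's picture (its x axis) is to face this way.
- rack: Fixed wooden rack holding the sign upright: base 110 (x) x 160 (y) x 8 mm, on which the sign rests; at each end, 48 to 66 mm from the middle in y, two posts 48 mm high leave a 15 mm slot for the panel; it lifts straight out (40 mm clears). The middle, where the kickstand swings, is open. Origin: centre of the underside, x away from the robot.
- honey_jar: Bystander, to be left alone: amber honey jar with brass cap, 44 mm across, 62 mm high, standing between the rack and the mat; origin at the centre of its underside
- jam_jar: Bystander, to be left alone: dark red jam jar with white cap, 68 mm across, 95 mm high; origin at the centre of its underside
- spatula: Bystander, to be left alone: spatula lying flat; origin at the middle of it
- mug: Bystander, to be left alone: blue mug, 80 mm across, 90 mm high; origin at the centre of its underside
- cocoa_tin: Bystander, to be left alone: reddish copper tin with a white lid and a pale label, 80 mm across, 110 mm high; origin at the centre of its underside
Not all that is in view belongs to the job. What is shaped like the part that bears sign_center but yellow is not meant.

How it is judged:
By the outcome, as a careful person would: the job done as asked, in the order asked, and still so for the second after the job is handed in, with the robot touching nothing.
It also fails if it takes over 56 s, if anything falls off the work surface, if the arm or the gripper's body presses on something with over 40 N, if the wrist force passes 120 N, or if a joint passes its speed limit or range.

## Robot

A 6-joint arm with a two-finger parallel gripper is mounted at the origin on the work surface. World frame = base frame: x ahead of the robot, y to its left, z up, the work surface at z = 0. Lengths are in m, angles in rad, forces in N, time in s.
With the tool pointing down it reaches from about 0.275 to 0.775 m from the base axis. Payload 14.6 kg.
Tool frame: the origin (TCP) lies on the centre line of the jaws, within the pads' length; the fingertips stand 14 mm ahead of it and the grasp point (between the pads) lies 5 mm behind it (tips_ahead is the distance from the TCP to the fingertips, in m); x points along the fingers, y is the direction in which the jaws open and shut, and the axes are right-handed (so a half turn about x gives the same grasp; the last joint's range is limited). The gripper opens to 85 mm and grips with 20 to 120 N. Pads are 22 mm wide; open, the fingers measure 114 mm over their backs; the gripper's body (76 mm by 85 mm) begins 54 mm behind the grasp point. The pads swing forward as they close: fully open they stand 13 mm farther back than shut.
Start: joints at [1.188, 0.263, -0.048, 1.259, 0, 1.415], TCP at [0.119, 0.511, 0.245] pointing down, gripper open.
Joint ranges: [-2.65, 2.65], [-0.89, 1.7], [-1.18, 1.37], [-2.13, 2.11], [-1.35, 1.29], [-3.14, 3.14]. Speed limits (rad/s): [1.89, 1.89, 2.57, 2.79, 3.14, 3.14].

## Interface

Orientations are given as a unit quaternion [x, y, z, w].
In Python, from cell import read_state, get_image, sign_off, tips_ahead gives the robot as it stands. The module is installed in compiled form; this text tells all that it offers.
- The arm moves only by the shell command python3 -m crank 'ROWS' [OPENING] [FORCE]. ROWS is a JSON object of lists of equal length, an entry for each row: "delta_pos": the shift along the world's x, y, z in mm, a list of three; "turn": the turn, a rotation vector about the world's x, y, z in units of 6 degrees (1.0 is 6 degrees), a list of three. A call has 1 to 20 rows; each row shifts and turns the commanded pose from where the row before left it; what a row does not reach is not made up. A row lasts 1/12 s, in which the tool goes at most 41.7 mm and 7.16 degrees, less where a joint would pass 70% of its speed; a pose out of reach is approached as far as the arm can. A call is refused whole if a number of a shift passes 41.7 or a number of a turn 1, either way. A call with a gripper value outside its range is refused whole. OPENING is the finger opening in mm, from 0 to 85.4, set as the call begins (- or left out, the last holds). The fingers move at their own pace and stop on an object; FORCE is the grip in N (left out, the last holds). Time passes only in rows, so rows that do not move let the fingers close. It gives the time, the measured TCP pose, the force and the opening at its end, in the units of the state.
- read_state(): the state, without advancing time (a new reading comes with each control period).
- get_image(name): name is "scene" or "top" or "wrist"; returns a dict with "img" (420x560x3 uint8, red, green, blue), "z_map" (420x560 float32, m along the optical axis (not along the pixel's ray), 0 where there is no reading), "fx", "fy", "cx", "cy" (pixels), "R" (3x3) and "t" (3): a world point X has camera coordinates R X + t. Camera axes: x right, y down, z forward; pixel columns grow to the right and rows downward; lengths in m; the calibration is good to about 2 mm. A picture is of the moment at which its call begins.
- sign_off(): hands the job in, once; it reports no verdict.
The state is a dict: "clock": time; "joints": joint angles; "joint_vel": joint speeds; "joint_efforts": joint torques, N m; "ee_pos": TCP position; "tool_rot": TCP orientation; "wrist_force": force on the tool from outside, world axes, zero at the start; "torque": the same for the moment, N m; "gripper_width": opening from 0.0 (shut) to 1.0 (fully open).
Only numpy, scipy, OpenCV 4.12 (cv2) and the standard library are available. Lean on these libraries where they do the work, as an engineer would, in place of code of your own. Each camera call takes 0.05 s, during which the arm holds its last target.

## Working session

There is one attempt and no reset: what is moved stays moved. The work goes in short steps, Python scripts to look and compute and a shell command to move; the robot and the scene stay as the last step left them, time stands still between calls to the robot, and variables do not carry over. Pictures are saved under pics/ and viewed, and the job is handed in when it is done.

```bash
mkdir -p pics; ls
cat > h.py <<'E'
import numpy as np, cv2
from cell import *
def snap(n,f):
    d=get_image(n); cv2.imwrite('pics/'+f,d['img'][:,:,::-1]); np.savez('pics/'+f+'.npz',**d); return d
def load(f): return dict(np.load('pics/'+f+'.npz'))
def ray(d,u,v):
    r=np.array([(u-d['cx'])/d['fx'],(v-d['cy'])/d['fy'],1.]); R=d['R']; return -R.T@d['t'], R.T@r
def onz(d,u,v,z):
    c,r=ray(d,u,v); return c+r*(z-c[2])/r[2]
def pt(d,u,v):
    z=d['z_map'][int(v),int(u)]; c,r=ray(d,u,v); return c+r*z
def proj(d,X):
    p=d['R']@np.array(X)+d['t']; return d['fx']*p[0]/p[2]+d['cx'],d['fy']*p[1]/p[2]+d['cy']
def cloud(d):
    v,u=np.mgrid[:420,:560]; z=d['z_map']; P=np.stack([(u-d['cx'])/d['fx']*z,(v-d['cy'])/d['fy']*z,z],-1)
    return (P-d['t'])@d['R']
E
python3 - <<'E'
from h import *
print(read_state()); print(tips_ahead)
for n in('scene','top','wrist'):
    d=snap(n,n+'0.png'); print(n,-d['R'].T@d['t'],d['R'][2],d['fx'])
E
```

```text
pics
{'clock': 0.0, 'joints': array([ 1.18768669e+00,  2.63527490e-01, -4.89416798e-02,  1.25944343e+00,
       -6.00294364e-06,  1.41548362e+00]), 'joint_vel': array([ 0.00127901, -0.00021236, -0.0004845 , -0.00024108, -0.00036151,
       -0.00050938]), 'joint_efforts': array([ 9.75452822e-04, -6.37603712e+01,  3.84566152e+01,  1.38375774e-02,
       -1.25407842e-04, -6.17497200e-07]), 'ee_pos': array([0.11846898, 0.5111713 , 0.244821  ]), 'tool_rot': array([ 0.07998333,  0.70262795, -0.08074535,  0.70242211]), 'wrist_force': array([ 0.27278469,  0.08084703, -0.83237194]), 'torque': array([0.02298748, 0.10187255, 0.01395837]), 'gripper_width': 0.9982629341485265}
0.014
scene [1.10265984 0.92936314 0.79756184] [-0.42199333 -0.7311266  -0.53607417] 469.2233172316659
top [0.27769627 0.00583585 1.43340484] [ 0.21029244 -0.02134927 -0.97740539] 471.5311134609349
wrist [0.04684083 0.52752182 0.3749022 ] [ 0.27784359 -0.06473347 -0.95844276] 323.5166452966458
```

View pics/scene0.png

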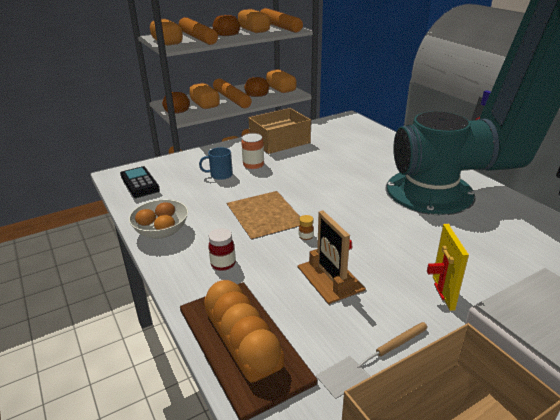

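View pics/top0.png

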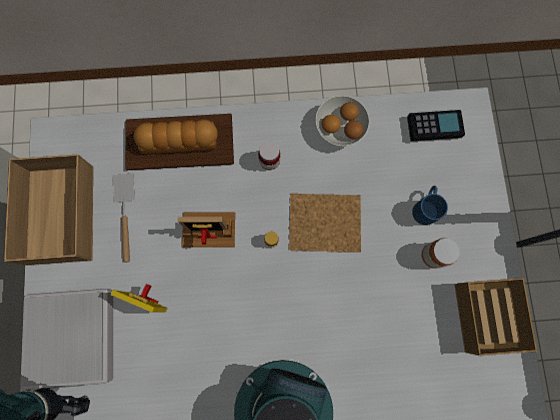

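View pics/wrist0.png

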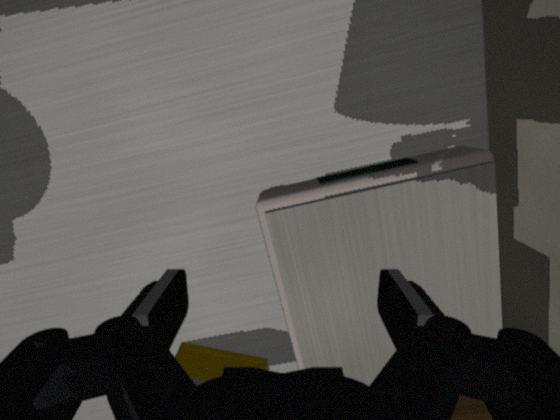

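Candidates for the sign: the black panel with light wood edges in the rack (top 207,228; scene 333,245), and a yellow panel with a red stand (top 140,299; scene 450,268), which is the decoy. I choose the black one and check it in a close crop.

Run:
```python
from h import *
t=load('top0.png'); s=load('scene0.png')
a=cv2.resize(t['img'][200:260,165:285],None,fx=5,fy=5,interpolation=cv2.INTER_CUBIC)
b=cv2.resize(s['img'][200:310,285:385],None,fx=4,fy=4,interpolation=cv2.INTER_CUBIC)
c=np.zeros((440,1000,3),np.uint8); c[:300,:600]=a; c[:440,600:]=b
c=cv2.resize(c,(800,352)); cv2.imwrite('pics/crop0.png',c[:,:,::-1])
C=cloud(t); hsv=cv2.cvtColor(t['img'],cv2.COLOR_RGB2HSV)
# mat
H=hsv.astype(int)
def rep(name,m):
    print(name,m.sum(),C[m].mean(0).round(4) if m.sum() else '', C[m].min(0).round(3),C[m].max(0).round(3))
m=np.zeros(H.shape[:2],bool); m[188:256,284:366]=1
mm=(m&(H[...,1]>90)).astype(np.uint8)
mm=cv2.morphologyEx(mm,cv2.MORPH_OPEN,np.ones((3,3)))
cnt=max(cv2.findContours(mm,0,2)[0],key=cv2.contourArea)
P=np.array([onz(t,u,v,.004)[:2] for u,v in cnt[:,0]],np.float32)
print('mat',cv2.minAreaRect(P)); print([onz(t,*p,.004).round(4) for p in cv2.boxPoints(cv2.minAreaRect(cnt))])
rep('mat',mm>0)
# same in scene
Hs=cv2.cvtColor(s['img'],cv2.COLOR_RGB2HSV).astype(int); m=np.zeros(H.shape[:2],bool); m[188:240,222:308]=1
ms=(m&(Hs[...,1]>90)&(Hs[...,0]<25)).astype(np.uint8); ms=cv2.morphologyEx(ms,cv2.MORPH_OPEN,np.ones((3,3)))
cnt=max(cv2.findContours(ms,0,2)[0],key=cv2.contourArea)
P=np.array([onz(s,u,v,.004)[:2] for u,v in cnt[:,0]],np.float32); print('mat scene',cv2.minAreaRect(P))
# sign region
for v in range(208,252,3):
    print(v,[tuple((C[v,u]*1000).round().astype(int)) for u in range(180,240,6)])
```

```text
mat ((0.5334206223487854, -0.17023009061813354), (0.2185896337032318, 0.1770905703306198), 84.05708312988281)
[array([ 0.4561, -0.0522,  0.004 ]), array([ 0.6323, -0.0709,  0.004 ]), array([ 0.6101, -0.2929,  0.004 ]), array([ 0.4344, -0.2685,  0.004 ])]
mat 4008 [ 0.5307 -0.1695  0.0117] [ 0.278 -0.285 -0.007] [0.63  0.006 1.433]
mat scene ((0.5281450748443604, -0.143306702375412), (0.26383447647094727, 0.2027411013841629), 83.70955657958984)
208 [(np.int64(612), np.int64(274), np.int64(0)), (np.int64(609), np.int64(254), np.int64(5)), (np.int64(609), np.int64(237), np.int64(-1)), (np.int64(607), np.int64(218), np.int64(3)), (np.int64(607), np.int64(200), np.int64(-4)), (np.int64(605), np.int64(181), np.int64(0)), (np.int64(603), np.int64(162), np.int64(1)), (np.int64(602), np.int64(144), np.int64(0)), (np.int64(600), np.int64(125), np.int64(2)), (np.int64(598), np.int64(106), np.int64(7))]
211 [(np.int64(604), np.int64(275), np.int64(-6)), (np.int64(601), np.int64(256), np.int64(0)), (np.int64(599), np.int64(237), np.int64(2)), (np.int64(597), np.int64(218), np.int64(3)), (np.int64
[... 5591 characters left out ...]
04), np.int64(8)), (np.int64(482), np.int64(186), np.int64(7)), (np.int64(481), np.int64(168), np.int64(3)), (np.int64(479), np.int64(149), np.int64(7)), (np.int64(478), np.int64(131), np.int64(9)), (np.int64(478), np.int64(113), np.int64(0))]
250 [(np.int64(481), np.int64(279), np.int64(-3)), (np.int64(479), np.int64(260), np.int64(0)), (np.int64(478), np.int64(242), np.int64(-4)), (np.int64(476), np.int64(223), np.int64(3)), (np.int64(475), np.int64(205), np.int64(2)), (np.int64(474), np.int64(187), np.int64(0)), (np.int64(472), np.int64(169), np.int64(1)), (np.int64(471), np.int64(150), np.int64(0)), (np.int64(470), np.int64(132), np.int64(0)), (np.int64(468), np.int64(114), np.int64(0))]
```

View pics/crop0.png

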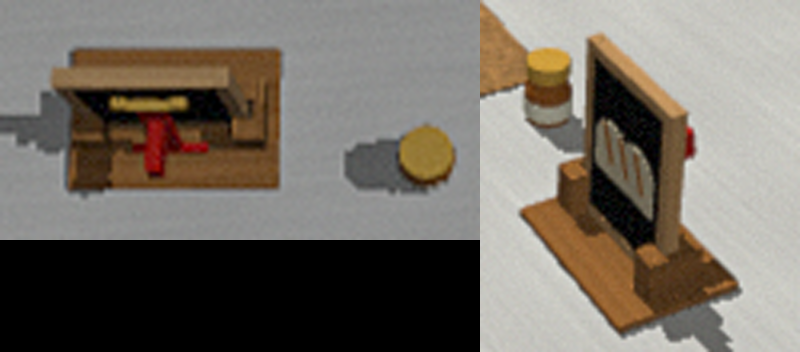

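The crop confirms it: black panel with light wood edge, loaf picture on the far side, red stand with its tab towards the robot (tab end near top 204,240). Now I work out the tool axes and the turn for a viewing pose.

```bash
cat >> h.py <<'E'
from scipy.spatial.transform import Rotation as Ro
def st():
    s=read_state(); return s,np.array(s['ee_pos']),Ro.from_quat(s['tool_rot'])
def toolR(a,yaw,jaw='y'):
    # fingers down and forward, a from vertical; jaws along sign y (or x)
    f=np.array([np.cos(yaw),np.sin(yaw),0]); x=np.sin(a)*f-np.cos(a)*np.array([0,0,1]); l=np.array([-np.sin(yaw),np.cos(yaw),0])
    y=l if jaw=='y' else np.cross(l,x)*1.0
    return Ro.from_matrix(np.stack([x,y,np.cross(x,y)],1))
def go(p,R):
    s,q,Q=st(); print('dmm',((np.array(p)-q)*1000).round(1)); 
    for k in (0,1):
        T=R*Ro.from_euler('x',k*np.pi)
        rv=(T*Q.inv()).as_rotvec(); print('turn units',(np.degrees(rv)/6).round(2),'deg',np.degrees(np.linalg.norm(rv)).round(1))
E
python3 - <<'E'
from h import *
s,p,Q=st(); print(Q.as_matrix().round(3))
go([.43,.19,.26],toolR(np.radians(30),-.08))
E
```

```text
[[-0.     0.226  0.974]
 [-0.001  0.974 -0.226]
 [-1.    -0.001 -0.   ]]
dmm [ 311.5 -321.2   15.1]
turn units [-0.76 -4.95  1.38] deg 31.2
turn units [  7.34  -1.15 -27.66] deg 171.8
```

```bash
python3 -m crank '{"delta_pos":[[26,-26.8,1.3],[26,-26.8,1.3],[26,-26.8,1.3],[26,-26.8,1.3],[26,-26.8,1.3],[26,-26.8,1.3],[26,-26.8,1.3],[26,-26.8,1.3],[26,-26.8,1.3],[26,-26.8,1.3],[26,-26.8,1.3],[26,-26.8,1.3],[0,0,0],[0,0,0]],"turn":[[-0.06,-0.41,0.115],[-0.06,-0.41,0.115],[-0.06,-0.41,0.115],[-0.06,-0.41,0.115],[-0.06,-0.41,0.115],[-0.06,-0.41,0.115],[-0.06,-0.41,0.115],[-0.06,-0.41,0.115],[-0.06,-0.41,0.115],[-0.06,-0.41,0.115],[-0.06,-0.41,0.115],[-0.06,-0.41,0.115],[0,0,0],[0,0,0]]}' 40
python3 - <<'E'
from h import *
snap('wrist','w1.png'); go([.43,.19,.26],toolR(np.radians(30),-.08)); print(read_state()['clock'])
E
```

```text
clock: 1.32
ee_pos: [0.4307, 0.1881, 0.2606]
tool_rot: [0.023, 0.501, -0.035, 0.864]
wrist_force: [0.0, 1.0, -0.4]
gripper_width: 0.467
dmm [-0.3  0.8 -0.7]
turn units [-0.04 -0.04  0.01] deg 0.4
turn units [ 14.89  -1.14 -25.99] deg 179.8
1.3667
```

View pics/w1.png

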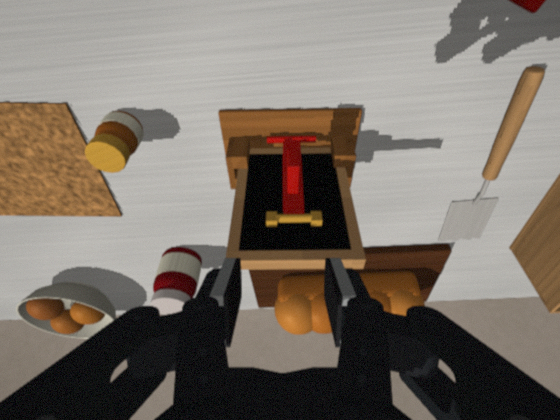

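The wrist view is upside down (image down is away from the robot). The panel's top edge is at about row 255, columns 230–362; the hinge pins are at (294,218), the leg and tab around (292,170), the foot bar at (291,139).

Run:
```python
from h import *
d=load('w1.png'); c=cv2.resize(d['img'][100:280,210:380],None,fx=3.3,fy=3.3,interpolation=cv2.INTER_CUBIC); cv2.imwrite('pics/c1.png',c[:,:,::-1])
C=cloud(d)*1000
for v in range(136,276,6): print(v,[tuple(int(q) for q in C[v,u]) for u in (240,286,292,298,345)])
```

```text
136 [(509, 132, 10), (513, 186, 10), (510, 193, 16), (510, 200, 16), (519, 255, 11)]
142 [(511, 133, 19), (511, 186, 25), (512, 193, 25), (512, 200, 26), (519, 253, 23)]
148 [(510, 134, 32), (512, 186, 35), (513, 192, 35), (513, 199, 37), (520, 252, 33)]
154 [(510, 135, 43), (513, 186, 45), (483, 193, 88), (482, 199, 90), (518, 250, 46)]
160 [(514, 135, 49), (514, 185, 56), (482, 193, 98), (483, 198, 98), (524, 250, 49)]
166 [(522, 134, 50), (515, 185, 65), (484, 192, 105), (484, 198, 106), (531, 250, 50)]
172 [(526, 133, 55), (516, 185, 73), (490, 192, 106), (490, 198, 106), (535, 249, 57)]
178 [(527, 134, 64), (518, 185, 80), (497, 192, 106), (498, 197, 105), (535, 248, 67)]
184 [(527, 135, 74), (518, 185, 90), (505, 191, 105), (506, 197, 104), (536, 247, 76)]
190 [(526, 136, 85), (519, 185, 98), (514, 191, 103), (515, 196, 103), (535, 245, 86)]
196 [(527, 136, 93), (520, 184, 105), (520, 190, 106), (521, 196, 105), (536, 244, 94)]
202 [(527, 137, 103), (521, 184, 113), (522, 190, 112), (521, 196, 113), (534, 243, 104)]
208 [(528, 138, 110), (522, 184, 120), (522, 190, 120), (523, 
[... 314 characters left out ...]
142), (532, 183, 142), (531, 189, 143), (532, 194, 142), (536, 238, 142)]
238 [(529, 141, 148), (531, 183, 150), (531, 188, 150), (531, 194, 150), (534, 236, 150)]
244 [(528, 142, 155), (531, 183, 156), (533, 188, 155), (533, 194, 155), (534, 236, 157)]
250 [(529, 142, 162), (531, 183, 163), (531, 188, 164), (532, 193, 163), (534, 235, 164)]
256 [(527, 143, 170), (530, 183, 170), (531, 188, 170), (531, 193, 170), (534, 234, 171)]
262 [(426, 168, 248), (532, 183, 175), (534, 188, 174), (534, 193, 174), (537, 233, 175)]
268 [(428, 168, 250), (542, 182, 174), (542, 187, 175), (544, 192, 173), (546, 234, 175)]
274 [(431, 167, 252), (790, 165, 19), (789, 176, 20), (790, 187, 20), (419, 214, 263)]
```

View pics/c1.png

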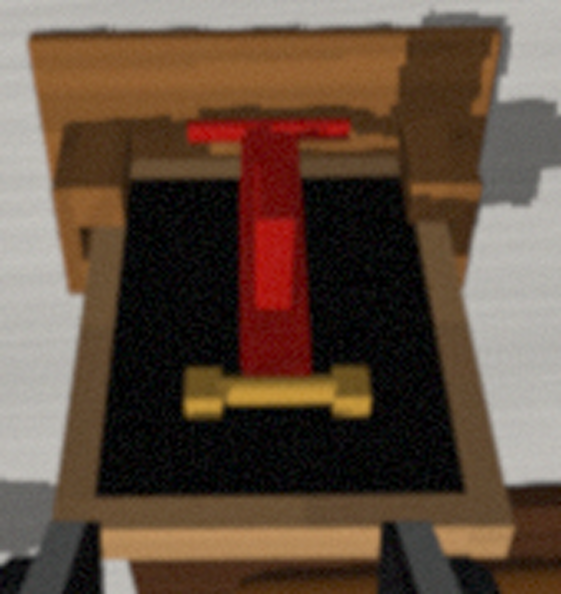

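Run:
```python
from h import *
d=load('w1.png');C=cloud(d); H=cv2.cvtColor(d['img'],cv2.COLOR_RGB2HSV).astype(int)
# tab end face: bright red in rows 165-192
m=(d['img'][...,0]>190)&(d['img'][...,1]<60)
m[:150]=0; P=C[m]; print('tab bright',m.sum(),P.min(0).round(4),P.max(0).round(4),np.median(P,0).round(4), np.percentile(P[:,1],[2,98]))
# panel back plane
w=np.zeros(m.shape,bool); w[170:255,245:275]=1; w[170:255,310:345]=1
Q=C[w]; Q=Q[(Q[:,0]>.515)&(Q[:,0]<.545)]
A=np.c_[Q[:,1:],np.ones(len(Q))]; k=np.linalg.lstsq(A,Q[:,0],rcond=None)[0]; print('x= a y + b z + c',k,(A@k-Q[:,0]).std())
top=(C[...,2]>.165)&(C[...,2]<.185)&(C[...,0]>.52)&(C[...,0]<.56)
print('top y range',np.percentile(C[top][:,1],[1,50,99]),C[top].max(0),)
R=toolR(np.radians(42),-.076); tab=np.array([.494,.1925,.092]); x=R.as_matrix()[:,0]
print(x); go(tab+.005*x-.06*x,R)
```

```text
Traceback (most recent call last):
ValueError: zero-size array to reduction operation minimum which has no identity
```

Run:
```python
from h import *
d=load('w1.png');C=cloud(d)
print(d['img'][175,280:305].tolist())
m=(C[...,0]<.500)&(C[...,0]>.47)&(C[...,2]>.07)&(C[...,2]<.115)&(abs(C[...,1]-.19)<.03); m[200:]=0
P=C[m]; print('tab',m.sum(),P.min(0).round(4),P.max(0).round(4),np.median(P,0).round(4), np.percentile(P[:,1],[3,97]))
w=np.zeros(m.shape,bool); w[170:255,245:275]=1; w[170:255,310:345]=1
Q=C[w]; Q=Q[(Q[:,0]>.515)&(Q[:,0]<.545)]
A=np.c_[Q[:,1:],np.ones(len(Q))]; k=np.linalg.lstsq(A,Q[:,0],rcond=None)[0]; print('x= a y + b z + c',k,(A@k-Q[:,0]).std())
top=(C[...,2]>.165)&(C[...,2]<.185)&(C[...,0]>.52)&(C[...,0]<.56)
print('top y range',np.percentile(C[top][:,1],[1,50,99]),C[top].max(0),)
R=toolR(np.radians(42),-.076); tab=np.array([.494,.1925,.092]); x=R.as_matrix()[:,0]
print(x); go(tab+.005*x-.06*x,R)
```

```text
[[7, 5, 3], [7, 0, 0], [63, 10, 7], [99, 15, 0], [110, 20, 13], [105, 13, 4], [116, 16, 10], [151, 19, 14], [173, 20, 18], [176, 20, 12], [177, 23, 20], [172, 23, 18], [172, 24, 15], [173, 29, 25], [174, 32, 28], [168, 26, 20], [171, 25, 23], [162, 17, 15], [147, 23, 15], [114, 6, 9], [95, 15, 16], [89, 13, 4], [59, 15, 14], [8, 0, 0], [8, 7, 3]]
tab 394 [0.4805 0.1874 0.082 ] [0.5    0.2    0.1085] [0.4841 0.1938 0.1036] [0.18838945 0.19931641]
x= a y + b z + c [ 0.07024182 -0.00774302  0.51930996] 0.0016631983936392031
top y range [0.13394543 0.19030961 0.24939749] [0.54823389 0.25062164 0.17621488]
[ 0.66719909 -0.05080498 -0.74314483]
dmm [  27.     6.1 -127.8]
turn units [-0.2  -2.03  0.04] deg 12.2
turn units [ 17.5   -1.32 -24.26] deg 179.6
```

```bash
python3 -m crank '{"delta_pos":[[4.5,1.3,-21.3],[4.5,1.3,-21.3],[4.5,1.3,-21.3],[4.5,1.3,-21.3],[4.5,1.3,-21.3],[4.5,1.3,-21.3],[0,0,0],[0,0,0]],"turn":[[-0.03,-0.34,0.006],[-0.03,-0.34,0.006],[-0.03,-0.34,0.006],[-0.03,-0.34,0.006],[-0.03,-0.34,0.006],[-0.03,-0.34,0.006],[0,0,0],[0,0,0]]}' 36
python3 - <<'E'
from h import *
d=snap('wrist','w2.png');C=cloud(d)
m=(C[...,0]<.500)&(C[...,0]>.47)&(C[...,2]>.07)&(C[...,2]<.115)&(abs(C[...,1]-.19)<.012)&(d['img'][...,0]>2*d['img'][...,1])
P=C[m]; print('tab',m.sum(),P.min(0).round(4),P.max(0).round(4),np.median(P,0).round(4), np.percentile(P[:,1],[3,97]))
R=toolR(np.radians(42),-.072); tab=np.array([.494,.1938,.092]); x=R.as_matrix()[:,0]
print(x); go(tab+.005*x,R)
E
```

```text
clock: 2.03
ee_pos: [0.456, 0.1984, 0.1316]
tool_rot: [0.015, 0.408, -0.033, 0.912]
wrist_force: [0.3, 0.3, 0.3]
gripper_width: 0.421
tab 964 [0.4795 0.1871 0.0814] [0.4998 0.1997 0.1075] [0.4827 0.1938 0.0976] [0.18847299 0.19940148]
[ 0.66739697 -0.04813579 -0.74314483]
dmm [ 40.3  -4.9 -44.8]
turn units [-0.01 -0.01  0.01] deg 0.1
turn units [ 20.    -1.44 -22.3 ] deg 179.9
```

View pics/w2.png

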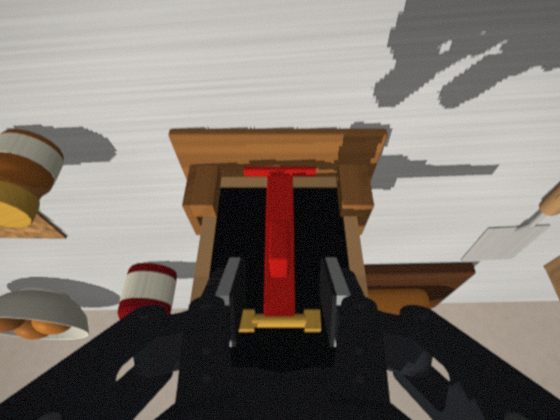

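Second view agrees: tab centre y=0.1938, z from 0.082 to 0.107, at pixel (279,265) between the fingers. Advancing.

```bash
python3 -m crank '{"delta_pos":[[10,-1.2,-11.2],[10,-1.2,-11.2],[10,-1.2,-11.2],[10,-1.2,-11.2],[0,0,0],[0,0,0]],"turn":[[0,0,0],[0,0,0],[0,0,0],[0,0,0],[0,0,0],[0,0,0]]}' 36
python3 - <<'E'
from h import *
d=snap('wrist','w3.png')
R=toolR(np.radians(42),-.072); tab=np.array([.494,.1938,.092]); x=R.as_matrix()[:,0]
go(tab+.005*x,R)
E
```

```text
clock: 2.58
ee_pos: [0.4981, 0.1931, 0.0891]
tool_rot: [0.016, 0.406, -0.034, 0.913]
wrist_force: [-0.8, -0.3, 0.6]
gripper_width: 0.415
dmm [-0.4  0.4 -1.1]
turn units [-0.02  0.02  0.02] deg 0.2
turn units [ 20.02  -1.44 -22.25] deg 179.8
```

View pics/w3.png

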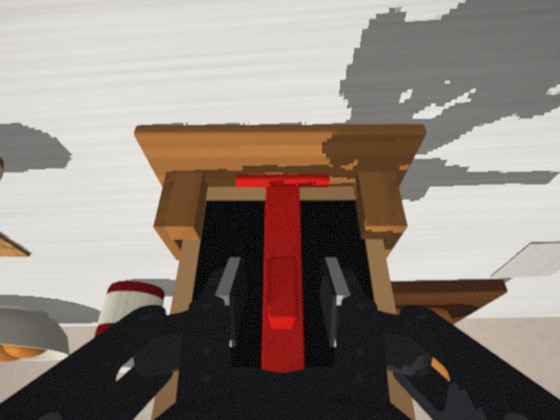

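The tab (centre col 283, rows 257–328) sits between the pads (inner edges at about 238 and 325). Closing gently.

```bash
python3 -m crank '{"delta_pos":[[0,0,0],[0,0,0],[0,0,0],[0,0,0],[0,0,0],[0,0,0],[0,0,0],[0,0,0]],"turn":[[0,0,0],[0,0,0],[0,0,0],[0,0,0],[0,0,0],[0,0,0],[0,0,0],[0,0,0]]}' 4 30
python3 - <<'E'
from h import *
print(read_state()['gripper_width']*85.4)
s,p,Q=st(); a0=.115; yaw=-.072
h=np.array([.526,0,.128]); l=np.array([-np.sin(yaw),np.cos(yaw),0])
# rotate TCP about hinge axis l through H by +phi (foot swings to robot & up)
H=np.array([.526,.1915,.128])
for phi in np.linspace(.05,.5,10):
    r=Ro.from_rotvec(l*phi); print(phi.round(3),((r.apply(p-H)+H-p)*1000).round(1))
print(l)
E
```

```text
clock: 3.3
ee_pos: [0.4983, 0.1931, 0.0893]
tool_rot: [0.016, 0.405, -0.034, 0.914]
wrist_force: [-1.3, 0.5, 7.6]
gripper_width: 0.133
11.354099221571268
0.05 [-1.9  0.1  1.4]
0.1 [-3.7  0.3  3. ]
0.15 [-5.5  0.4  4.6]
0.2 [-7.1  0.5  6.3]
0.25 [-8.7  0.6  8.1]
0.3 [-10.2   0.7   9.9]
0.35 [-11.6   0.8  11.9]
0.4 [-12.8   0.9  13.9]
0.45 [-14.    1.   15.9]
0.5 [-15.1   1.1  18.1]
[0.07193781 0.99740912 0.        ]
```

```bash
python3 -m crank '{"delta_pos":[[-1.9,0.1,1.4],[-1.8,0.2,1.6],[-1.8,0.1,1.6],[-1.6,0.1,1.7],[-1.6,0.1,1.8],[-1.5,0.1,1.8],[-1.4,0.1,2.0],[-1.2,0.1,2.0],[0,0,0],[0,0,0]],"turn":[[0.034,0.476,0],[0.034,0.476,0],[0.034,0.476,0],[0.034,0.476,0],[0.034,0.476,0],[0.034,0.476,0],[0.034,0.476,0],[0.034,0.476,0],[0,0,0],[0,0,0]]}'
python3 - <<'E'
from h import *
d=snap('wrist','w4.png');print(read_state()['torque'])
C=cloud(d)*1000
for v in range(150,350,15): print(v,[tuple(int(q) for q in C[v,u]) for u in (200,230,270,283,292)])
E
```

```text
clock: 4.13
ee_pos: [0.4854, 0.1939, 0.1025]
tool_rot: [0.022, 0.578, -0.03, 0.815]
wrist_force: [-0.2, 2.6, 6.5]
gripper_width: 0.131
[ 0.24219852 -0.50210578  0.16176344]
150 [(461, 140, 1), (462, 160, 1), (464, 187, 2), (465, 195, 2), (465, 201, 1)]
165 [(471, 138, 2), (473, 158, 1), (476, 186, 0), (476, 194, 0), (476, 201, 1)]
180 [(479, 137, 8), (481, 158, 9), (470, 187, 31), (471, 195, 31), (471, 200, 30)]
195 [(490, 135, 10), (492, 156, 9), (476, 187, 38), (476, 194, 40), (476, 200, 39)]
210 [(503, 132, 9), (505, 154, 9), (480, 186, 48), (481, 194, 48), (481, 199, 48)]
225 [(510, 133, 19), (519, 151, 9), (484, 186, 57), (485, 194, 57), (485, 199, 57)]
240 [(511, 136, 34), (528, 151, 15), (488, 186, 65), (489, 193, 64), (490, 198, 64)]
255 [(511, 139, 49), (529, 153, 31), (492, 186, 72), (493, 193, 73), (493, 198, 73)]
270 [(524, 136, 49), (528, 155, 46), (470, 189, 106), (469, 195, 107), (469, 198, 107)]
285 [(527, 137, 60), (529, 156, 59), (472, 189, 112), (373, 201, 201), (473, 198, 112)]
300 [(527, 140, 72), (463, 176, 126), (475, 189, 117), (475, 194, 118), (476, 198, 117)]
315 [(458, 169, 136), (458, 178, 136), (477, 189, 122), (479, 194, 122), (478, 197, 122)]
330 [(463, 168, 138), (450, 181, 148), (510, 185, 106), (509, 192, 107), (511, 196, 106)]
345 [(466, 168, 141), (447, 183, 154), (513, 185, 112), (514, 191, 112), (514, 196, 113)]
```

View pics/w4.png

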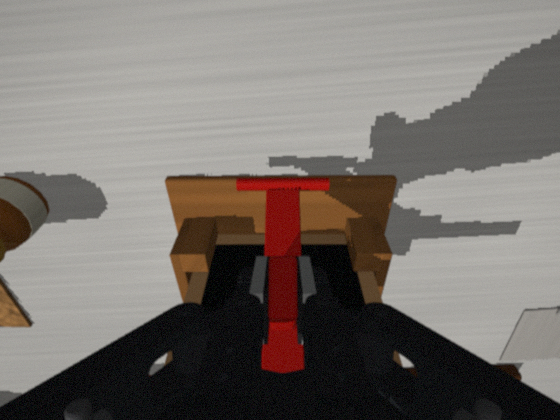

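Leg now at about 0.50 rad (foot bar at (283,185)), panel unmoved. Continuing to the stop in small steps.

```bash
python3 -m crank '{"delta_pos":[[-0.6,0,1.0],[-0.6,0,1.0],[-0.5,0,1.1],[-0.5,0,1.1],[0,0,0],[0,0,0]],"turn":[[0.017,0.238,0],[0.017,0.238,0],[0.017,0.238,0],[0.017,0.238,0],[0,0,0],[0,0,0]]}'
python3 - <<'E'
from h import *
d=snap('wrist','w5.png');s=read_state();print(s['torque'],s['wrist_force'])
C=cloud(d)*1000
m=(d['img'][...,0]>2.5*d['img'][...,1])&(d['img'][...,0]>70)&(abs(C[...,1]-192)<6)&(C[...,2]>30)&(C[...,2]<118)&(abs(C[...,0]-490-(C[...,2]-72)*.6)<12)
P=C[m]; k=np.polyfit(P[:,2],P[:,0],1); print(m.sum(),'leg angle',np.arctan(k[0]))
b=(abs(C[...,0]-528)<9)&(C[...,2]>15)&(C[...,2]<115)&(abs(C[...,1]-190)<50)&(d['img'].max(-1)<40)
B=C[b]; A=np.c_[B[:,1:],np.ones(len(B))]; print(b.sum(),np.linalg.lstsq(A,B[:,0],rcond=None)[0])
for v in range(170,350,12): print(v,[tuple(int(q) for q in C[v,u]) for u in (205,230,270,283,292)])
E
```

```text
clock: 4.68
ee_pos: [0.4828, 0.1939, 0.1064]
tool_rot: [0.023, 0.618, -0.029, 0.785]
wrist_force: [0.0, 1.6, 7.2]
gripper_width: 0.133
[ 0.28253601 -0.3929781   0.08946629] [-0.22814608  1.51139592  6.24931687]
2271 leg angle 0.5675463070282167
3010 [ 7.26171957e-02 -8.08552647e-04  5.17432141e+02]
170 [(465, 140, 1), (466, 158, 2), (469, 185, 0), (469, 195, 2), (469, 201, 2)]
182 [(474, 138, 2), (475, 156, 1), (462, 187, 37), (462, 195, 36), (462, 201, 37)]
194 [(480, 138, 9), (482, 156, 8), (466, 187, 44), (466, 195, 44), (467, 200, 44)]
206 [(489, 137, 10), (491, 155, 9), (471, 187, 50), (471, 194, 50), (471, 200, 51)]
218 [(500, 134, 9), (501, 153, 9), (475, 187, 57), (475, 194, 57), (476, 199, 57)]
230 [(510, 132, 9), (511, 151, 10), (479, 187, 63), (479, 194, 64), (480, 199, 63)]
242 [(511, 135, 24), (523, 149, 9), (483, 186, 68), (484, 194, 69), (483, 198, 69)]
254 [(511, 138, 38), (527, 150, 18), (486, 186, 75), (487, 193, 75), (487, 198, 76)]
266 [(512, 140, 49), (528, 152, 32), (466, 189, 110), (466, 195, 110), (467, 198, 110)]
278 [(522, 138, 50), (528, 154, 45), (469, 189, 115), (470, 194, 114), (469, 198, 115)]
290 [(526, 139, 57), (529, 155, 55), (472, 189, 118), (472, 194, 118), (472, 198, 119)]
302 [(528, 141, 66), (462, 176, 134), (475, 189, 122), (474, 194, 123), (475, 198, 122)]
314 [(465, 168, 136), (460, 178, 141), (477, 189, 126), (477, 194, 126), (477, 197, 126)]
326 [(463, 169, 142), (459, 179, 147), (506, 185, 107), (495, 193, 117), (496, 196, 116)]
338 [(465, 170, 146), (451, 182, 158), (509, 185, 111), (510, 192, 111), (510, 196, 111)]
```

```bash
python3 -m crank '{"delta_pos":[[-0.5,0,1.1],[-0.5,0,1.1],[-0.5,0,1.1],[0,0,0],[0,0,0]],"turn":[[0.017,0.238,0],[0.017,0.238,0],[0.017,0.238,0],[0,0,0],[0,0,0]]}'
cat > leg.py <<'E'
from h import *
import sys
d=snap('wrist',sys.argv[1]);s=read_state();print(s['torque'],s['wrist_force'])
C=cloud(d)*1000
m=(d['img'][...,0]>2.5*d['img'][...,1])&(d['img'][...,0]>70)&(abs(C[...,1]-192)<6)&(C[...,2]>25)&(C[...,2]<118)&(abs(C[...,0]-487-(C[...,2]-72)*.64)<12)
P=C[m]; k=np.polyfit(P[:,2],P[:,0],1); print(m.sum(),'leg angle',np.arctan(k[0]))
b=(abs(C[...,0]-528)<12)&(C[...,2]>15)&(C[...,2]<115)&(abs(C[...,1]-190)<50)&(d['img'].max(-1)<40)
B=C[b]; A=np.c_[B[:,1:],np.ones(len(B))]; print(b.sum(),np.linalg.lstsq(A,B[:,0],rcond=None)[0])
E
python3 leg.py w6.png
```

```text
clock: 5.15
ee_pos: [0.4811, 0.1936, 0.1091]
tool_rot: [0.024, 0.647, -0.029, 0.761]
wrist_force: [5.7, 0.7, -5.5]
gripper_width: 0.139
[-0.00599016 -1.32498177  0.17797639] [ 7.7803474  -1.03928235 -7.57420223]
1968 leg angle 0.5721804075574433
1943 [7.11648770e-02 4.50536865e-03 5.16923146e+02]
```

The force jumped (about 11 N against the pull) with the leg at 0.57 rad, so the stop is reached. Releasing and checking.

```bash
python3 -m crank '{"delta_pos":[[0,0,0],[0,0,0],[0,0,0],[0,0,0]],"turn":[[0,0,0],[0,0,0],[0,0,0],[0,0,0]]}' 36
python3 leg.py w7.png
python3 - <<'E'
from h import *
s,p,Q=st(); print(Q.as_matrix()[:,0])
E
```

```text
clock: 5.53
ee_pos: [0.4806, 0.1937, 0.1096]
tool_rot: [0.024, 0.648, -0.029, 0.761]
wrist_force: [-0.0, 0.2, 0.0]
gripper_width: 0.419
[ 0.01277563  0.06580644 -0.00500204] [ 0.21403479 -0.10829881 -0.04096418]
1993 leg angle 0.5470675089970863
4480 [ 6.97266634e-02 -9.19149733e-03  5.17856111e+02]
[ 0.15874836 -0.0121739  -0.98724402]
```

View pics/w7.png

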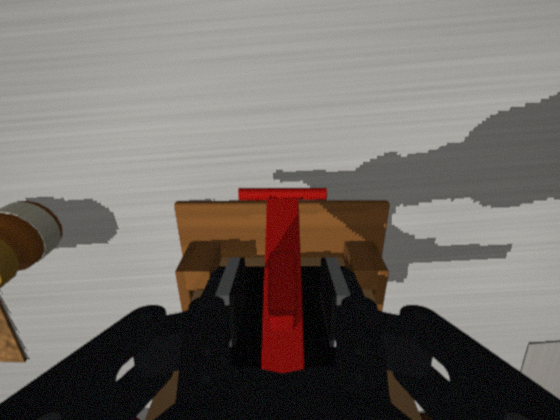

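```bash
python3 -m crank '{"delta_pos":[[-4,0.2,20],[-4,0.2,20],[-8,0.2,22],[-12,0.2,26],[-12,0,26],[0,0,0],[0,0,0]],"turn":[[0,0,0],[0,0,0],[0,-0.4,0],[0,-0.6,0],[0,-0.6,0],[0,0,0],[0,0,0]]}'
python3 - <<'E'
from h import *
d=snap('wrist','w8.png'); C=cloud(d)*1000
for v in range(100,330,8): print(v,[tuple(int(q) for q in C[v,u]) for u in (250,275,283,290,320)])
E
```

```text
clock: 6.17
ee_pos: [0.4406, 0.1948, 0.225]
tool_rot: [0.027, 0.581, -0.026, 0.813]
wrist_force: [-0.2, -1.0, 0.9]
gripper_width: 0.423
100 [(420, 167, 1), (422, 191, 0), (422, 199, 2), (423, 206, 0), (425, 235, 1)]
108 [(427, 166, 0), (429, 191, 3), (430, 199, 2), (430, 206, 2), (433, 235, 1)]
116 [(435, 165, 2), (438, 190, 0), (438, 198, 1), (438, 205, 1), (441, 235, 1)]
124 [(444, 164, 0), (446, 189, 0), (445, 197, 3), (446, 205, 1), (449, 235, 0)]
132 [(452, 163, 0), (454, 189, 1), (454, 197, 3), (455, 204, 1), (458, 235, 1)]
140 [(460, 162, 3), (463, 188, 1), (463, 196, 2), (464, 204, 2), (466, 235, 2)]
148 [(470, 160, 1), (472, 187, 0), (472, 196, 1), (473, 203, 1), (475, 235, 1)]
156 [(479, 159, 1), (464, 188, 37), (465, 196, 37), (465, 202, 37), (484, 235, 2)]
164 [(485, 159, 8), (468, 188, 46), (469, 195, 45), (469, 202, 46), (490, 234, 9)]
172 [(494, 158, 8), (473, 187, 53), (474, 195, 52), (474, 201, 53), (500, 234, 9)]
180 [(504, 156, 9), (477, 187, 60), (478, 194, 59), (478, 201, 62), (510, 234, 10)]
188 [(514, 155, 10), (482, 186, 68), (482, 194, 67), (483, 200, 67), (3
[... 825 characters left out ...]
), (521, 183, 130), (521, 190, 131), (522, 196, 131), (441, 212, 213)]
276 [(528, 162, 132), (529, 183, 132), (530, 189, 132), (530, 195, 133), (444, 212, 215)]
284 [(528, 162, 140), (530, 183, 140), (530, 189, 141), (530, 195, 141), (447, 212, 217)]
292 [(528, 163, 149), (528, 183, 150), (529, 189, 150), (530, 195, 150), (451, 212, 219)]
300 [(526, 164, 158), (529, 183, 157), (529, 189, 158), (529, 195, 158), (531, 218, 158)]
308 [(526, 164, 166), (527, 183, 167), (529, 189, 165), (529, 194, 166), (530, 217, 167)]
316 [(527, 165, 173), (528, 183, 173), (528, 189, 173), (528, 194, 174), (530, 216, 174)]
324 [(535, 164, 174), (536, 182, 174), (537, 188, 174), (536, 194, 175), (539, 216, 174)]
```

View pics/w8.png

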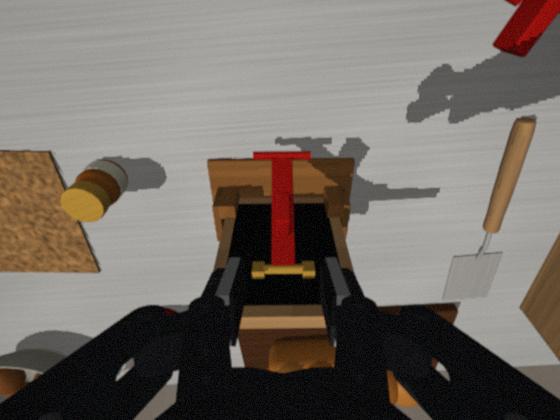

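The leg settled back about 0.012 rad when the sprung sign rocked on release (relative angle about 0.556 against 0.568 at the stop by the same measure). I'll regrasp gently and nudge it home without storing force.

```bash
python3 -m crank '{"delta_pos":[[12,0,-26],[12,-0.2,-26],[8,-0.2,-22],[4,-0.3,-20],[4,-0.3,-21],[0,0,0],[0,0,0]],"turn":[[0,0.6,0],[0,0.6,0],[0,0.4,0],[0,0,0],[0,0,0],[0,0,0],[0,0,0]]}' 36
python3 -m crank '{"delta_pos":[[0,0,0],[0,0,0],[0,0,0],[0,0,0],[0,0,0],[0,0,0],[0,0,0]],"turn":[[0,0,0],[0,0,0],[0,0,0],[0,0,0],[0,0,0],[0,0,0],[0,0,0]]}' 6 20
python3 leg.py w9.png
```

```text
clock: 6.8
ee_pos: [0.4805, 0.1931, 0.1071]
tool_rot: [0.024, 0.649, -0.029, 0.759]
wrist_force: [0.7, 0.1, 0.5]
gripper_width: 0.424
clock: 7.38
ee_pos: [0.4816, 0.1937, 0.1094]
tool_rot: [0.024, 0.647, -0.028, 0.761]
wrist_force: [-1.7, -0.4, 7.0]
gripper_width: 0.136
[-0.17011394 -0.30780005  0.05263832] [-0.36059267 -1.39672479  6.82095285]
1981 leg angle 0.5418375975090937
2101 [ 7.10048206e-02 -8.56312275e-03  5.17600782e+02]
```

```bash
python3 -m crank '{"delta_pos":[[-0.4,0,0.9],[-0.4,0,0.9],[0,0,0],[0,0,0]],"turn":[[0.015,0.2,0],[0.015,0.2,0],[0,0,0],[0,0,0]]}'
python3 leg.py w10.png
python3 -m crank '{"delta_pos":[[-0.2,0,0.5],[0,0,0],[0,0,0]],"turn":[[0.01,0.1,0],[0,0,0],[0,0,0]]}'
python3 leg.py w11.png
```

```text
clock: 7.77
ee_pos: [0.4811, 0.1936, 0.1108]
tool_rot: [0.025, 0.663, -0.028, 0.748]
wrist_force: [6.2, -0.0, -1.9]
gripper_width: 0.136
[ 0.02108269 -1.24113948  0.10271358] [ 5.96886508  0.23649466 -4.47651017]
1907 leg angle 0.5638509416282798
1669 [ 7.02766976e-02 -4.23011209e-04  5.17218452e+02]
clock: 8.07
ee_pos: [0.4807, 0.1936, 0.1111]
tool_rot: [0.025, 0.667, -0.028, 0.744]
wrist_force: [6.6, 0.2, -6.1]
gripper_width: 0.135
[ 0.02556617 -1.46491083  0.13555911] [ 7.05416153  0.75992607 -5.96420228]
1865 leg angle 0.5625876576175806
1549 [ 7.19169527e-02 -6.14520734e-04  5.16920490e+02]
```

```bash
python3 -m crank '{"delta_pos":[[0.2,0,-0.5],[0,0,0]],"turn":[[-0.01,-0.1,0],[0,0,0]]}' 
python3 -m crank '{"delta_pos":[[0,0,0],[0,0,0],[0,0,0]],"turn":[[0,0,0],[0,0,0],[0,0,0]]}' 13
python3 leg.py w12.png
python3 -m crank '{"delta_pos":[[0,0,0],[0,0,0],[0,0,0],[0,0,0]],"turn":[[0,0,0],[0,0,0],[0,0,0],[0,0,0]]}' 36
python3 leg.py w13.png
```

```text
clock: 8.28
ee_pos: [0.4802, 0.1936, 0.1104]
tool_rot: [0.025, 0.663, -0.028, 0.747]
wrist_force: [7.5, 0.1, -5.9]
gripper_width: 0.134
clock: 8.53
ee_pos: [0.4798, 0.1935, 0.1104]
tool_rot: [0.025, 0.664, -0.028, 0.747]
wrist_force: [0.7, -1.2, -0.7]
gripper_width: 0.152
[ 0.01291632  0.15962443 -0.08645231] [ 0.32734883 -0.10157159 -0.0193135 ]
1891 leg angle 0.5525067069474701
1417 [ 7.11881983e-02 -1.18654412e-02  5.17626880e+02]
clock: 8.92
ee_pos: [0.4803, 0.1935, 0.1105]
tool_rot: [0.025, 0.664, -0.028, 0.747]
wrist_force: [0.5, -0.5, 0.2]
gripper_width: 0.42
[0.0102776  0.11995228 0.00836355] [-0.39856292  0.65262551 -0.51890529]
1892 leg angle 0.5510856847706833
4267 [ 6.90104574e-02 -1.47215034e-02  5.18262101e+02]
```

Relative angle is now 0.565 by the same measure that reads 0.563–0.568 at the stop, so the stand is fully open. Retreating, and computing the top pinch.

```bash
python3 -m crank '{"delta_pos":[[-3,0.2,22],[-3,0.2,22],[-6,0.2,26],[-10,0.2,34],[-10,0,34],[0,0,30],[0,0,0]],"turn":[[0,0,0],[0,0,0],[0,0,0],[0,0,0],[0,0,0],[0,0,0],[0,0,0]]}' 40
python3 - <<'E'
from h import *
s,p,Q=st(); print(s['joints'].round(3),p)
yaw=-.07; R=toolR(0,yaw,'x'); print(R.as_matrix().round(3))
g=np.array([.535,.1905,.159]); x=R.as_matrix()[:,0]
go(g+.005*x-.08*x,R)
d=snap('wrist','w14.png'); snap('top','t14.png')
E
```

```text
clock: 9.55
ee_pos: [0.4495, 0.1948, 0.284]
tool_rot: [0.026, 0.661, -0.027, 0.749]
wrist_force: [0.7, 0.1, -0.0]
gripper_width: 0.467
[ 0.265  0.113 -0.145  1.193 -0.039  0.337] [0.44953639 0.19483484 0.28404687]
[[ 0.    -0.998  0.07 ]
 [ 0.     0.07   0.998]
 [-1.     0.     0.   ]]
dmm [ 85.5  -4.3 -50. ]
turn units [-0.89  0.99 15.02] deg 90.5
turn units [  0.99   0.89 -14.93] deg 90.0
```

View pics/w14.png

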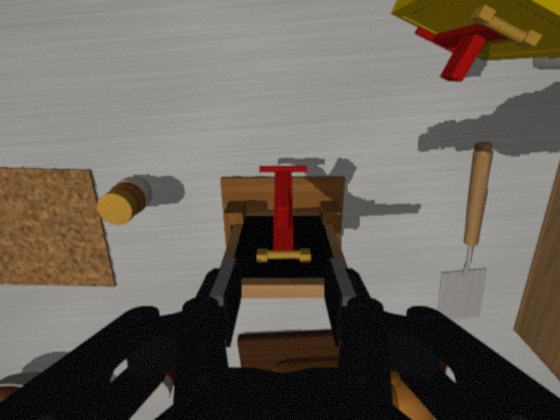

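```bash
python3 -m crank '{"delta_pos":[[5.7,-0.3,0],[5.7,-0.3,0],[5.7,-0.3,0],[5.7,-0.3,0],[5.7,-0.3,0],[5.7,-0.3,0],[5.7,-0.3,0],[5.7,-0.3,0],[5.7,-0.3,0],[5.7,-0.3,0],[5.7,-0.3,0],[5.7,-0.3,0],[5.7,-0.3,0],[5.7,-0.3,0],[5.7,-0.3,0],[0,0,-25],[0,0,-25],[0,0,0],[0,0,0]],"turn":[[0.066,0.06,-0.995],[0.066,0.06,-0.995],[0.066,0.06,-0.995],[0.066,0.06,-0.995],[0.066,0.06,-0.995],[0.066,0.06,-0.995],[0.066,0.06,-0.995],[0.066,0.06,-0.995],[0.066,0.06,-0.995],[0.066,0.06,-0.995],[0.066,0.06,-0.995],[0.066,0.06,-0.995],[0.066,0.06,-0.995],[0.066,0.06,-0.995],[0.066,0.06,-0.995],[0,0,0],[0,0,0],[0,0,0],[0,0,0]]}' 40
python3 - <<'E'
from h import *
d=snap('wrist','w15.png'); C=cloud(d)
m=(C[...,2]>.168)&(C[...,2]<.182)&(abs(C[...,0]-.535)<.04)&(abs(C[...,1]-.19)<.08)
P=C[m]; print(m.sum(),P.mean(0),P.min(0),P.max(0)); 
k=np.polyfit(P[:,1],P[:,0],1); print(k)
P0=C[m&(abs(C[...,1]-.19)<.02)]; print('near',P0.mean(0),np.percentile(P0[:,0],[2,98]))
R=toolR(0,-.07,'x'); g=np.array([.535,.1905,.159]); x=R.as_matrix()[:,0]; go(g+.005*x,R)
E
```

```text
clock: 11.23
ee_pos: [0.5328, 0.1896, 0.2271]
tool_rot: [0.517, 0.486, -0.517, 0.479]
wrist_force: [-0.3, 0.1, 0.9]
gripper_width: 0.468
4227 [0.5350177  0.19468211 0.17480327] [0.52392992 0.12855477 0.17274306] [0.54533869 0.24982224 0.17709311]
[0.06940599 0.52150559]
near [0.53480082 0.19063812 0.17477619] [0.52779811 0.54178712]
dmm [  1.5   0.7 -74.5]
turn units [ 0.06 -0.12 29.99] deg 179.9
turn units [-0.08 -0.04 -0.01] deg 0.5
```

View pics/w15.png

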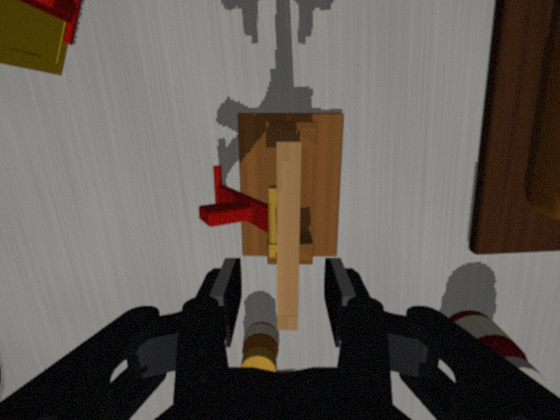

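Panel top edge runs down col 288 between the pads (238/332); centre x=0.535, top z≈0.174, as expected. Descending and pinching.

```bash
python3 -m crank '{"delta_pos":[[0.5,0.2,-20],[0.5,0.2,-20],[0.5,0.2,-18],[0,0,-14],[0,0,-2],[0,0,0],[0,0,0]],"turn":[[-0.02,-0.01,0],[-0.02,-0.01,0],[-0.02,-0.01,0],[-0.02,-0.01,0],[0,0,0],[0,0,0],[0,0,0]]}' 40
python3 -m crank '{"delta_pos":[[0,0,0],[0,0,0],[0,0,0],[0,0,0],[0,0,0],[0,0,0],[0,0,0],[0,0,0],[0,0,0]],"turn":[[0,0,0],[0,0,0],[0,0,0],[0,0,0],[0,0,0],[0,0,0],[0,0,0],[0,0,0],[0,0,0]]}' 5 60
python3 - <<'E'
from h import *
d=snap('wrist','w16.png'); snap('scene','s16.png'); s=read_state(); print(s['torque'],s['wrist_force'],s['gripper_width']*85.4)
E
```

```text
clock: 11.87
ee_pos: [0.5359, 0.1906, 0.1559]
tool_rot: [0.518, 0.482, -0.516, 0.483]
wrist_force: [0.0, -0.3, 0.5]
gripper_width: 0.47
clock: 12.62
ee_pos: [0.5362, 0.1905, 0.1555]
tool_rot: [0.518, 0.482, -0.516, 0.483]
wrist_force: [1.9, -0.8, 7.3]
gripper_width: 0.127
[-0.08531613 -0.68090873 -0.10526587] [ 1.84785954 -0.80954063  7.03825431] 11.069959499171173
```

View pics/s16.png

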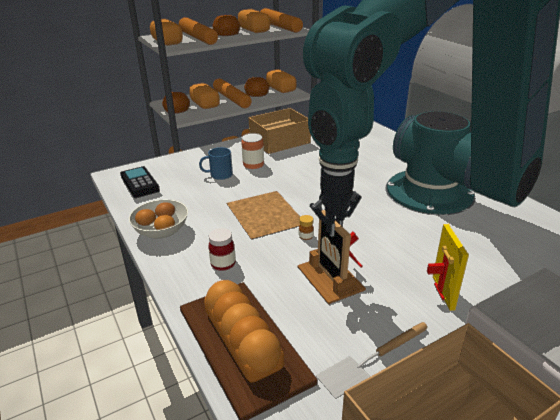

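Gripped (11–12 mm opening). Scene shows the stand out (352,240). Lifting straight up.

```bash
python3 -m crank '{"delta_pos":[[0,0,6],[0,0,12],[0,0,18],[0,0,20],[0,0,20],[0,0,20],[0,0,14],[0,0,0],[0,0,0]],"turn":[[0,0,0],[0,0,0],[0,0,0],[0,0,0],[0,0,0],[0,0,0],[0,0,0],[0,0,0],[0,0,0]]}'
cat > mat.py <<'E'
from h import *
def quad(f,box,hmax=22):
    d=load(f); H=cv2.cvtColor(d['img'],cv2.COLOR_RGB2HSV).astype(int); m=np.zeros((420,560),np.uint8)
    u0,u1,v0,v1=box; m[v0:v1,u0:u1]=((H[...,1]>95)&(H[...,0]<hmax)&(H[...,2]>60))[v0:v1,u0:u1]
    m=cv2.morphologyEx(m,cv2.MORPH_CLOSE,np.ones((3,3))); m=cv2.morphologyEx(m,cv2.MORPH_OPEN,np.ones((5,5)))
    c=max(cv2.findContours(m,0,1)[0],key=cv2.contourArea)
    P=np.array([onz(d,u,v,.004)[:2] for u,v in c[:,0].astype(float)],np.float32)
    print(f,cv2.contourArea(c),cv2.minAreaRect(P), 'poly',[onz(d,*q[0].astype(float),.004)[:2].round(4) for q in cv2.approxPolyDP(c,6,True)])
quad('top0.png',(284,366,188,256))
quad('scene0.png',(222,304,188,240))
E
python3 mat.py
python3 - <<'E'
from h import *
d=snap('wrist','w17.png'); snap('scene','s17.png'); snap('top','t17.png'); s=read_state(); print(s['wrist_force'],s['gripper_width']*85.4)
E
```

```text
clock: 13.47
ee_pos: [0.5352, 0.1905, 0.2645]
tool_rot: [0.517, 0.482, -0.516, 0.483]
wrist_force: [-0.2, 0.1, -2.5]
gripper_width: 0.127
top0.png 3886.0 ((0.5334206223487854, -0.17023009061813354), (0.2185896337032318, 0.1770905703306198), 84.05708312988281) poly [array([ 0.6303, -0.0705]), array([ 0.4584, -0.0535]), array([ 0.4363, -0.2688]), array([ 0.608, -0.285])]
scene0.png 2119.5 ((0.5339118242263794, -0.15334263443946838), (0.24514713883399963, 0.1890777349472046), 83.70955657958984) poly [array([ 0.6058, -0.2839]), array([ 0.6359, -0.0751]), array([ 0.4864, -0.0248]), array([ 0.446 , -0.0883]), array([ 0.4413, -0.2577])]
[-0.37133166  0.25840734 -3.65422313] 11.051907652948877
```

View pics/w17.png

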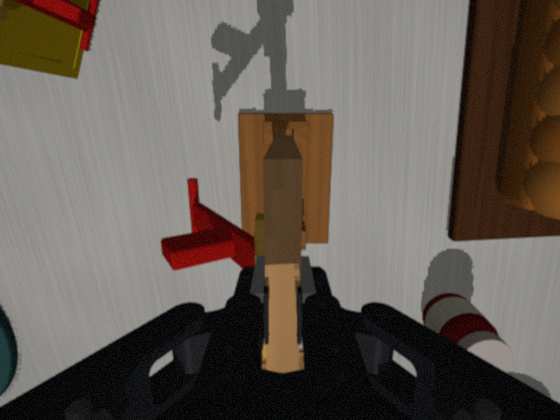

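View pics/s17.png

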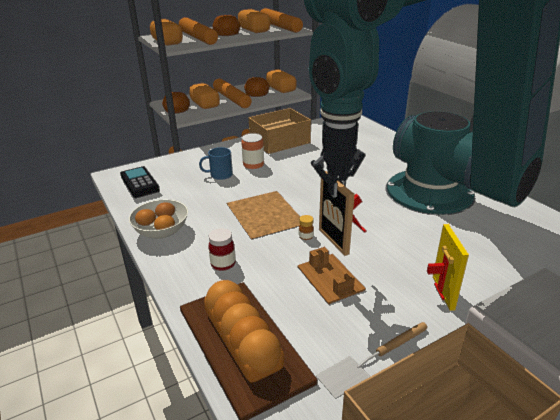

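Run:
```python
from h import *
s,p,Q=st(); print(s['joints'].round(2))
d=load('s17.png'); 
yaw=-.103; R=toolR(.314,yaw,'x'); x=R.as_matrix()[:,0]; f=np.array([np.cos(yaw),np.sin(yaw),0])
foot=np.array([.5334,-.1702,0])+.037*f+[0,0,.0059]
T=foot-.1475*x; print('foot',foot,'TCP',T); go(T+[0,0,.06],R)
```

```text
[ 0.2   0.33  0.1   1.34 -0.    1.84]
foot [ 0.57020391 -0.17400427  0.0059    ] TCP [ 0.52488769 -0.16932012  0.14618809]
dmm [  -9.8 -359.6  -57.1]
turn units [-4.62  0.4  29.32] deg 178.1
turn units [-0.25 -2.99 -0.32] deg 18.1
```

```bash
python3 -m crank '{"delta_pos":[[0,-10,0],[-0.7,-20,0],[-0.7,-28,0],[-0.7,-30,0],[-0.8,-30,0],[-0.8,-30,0],[-0.8,-30,0],[-0.8,-30,0],[-0.8,-30,0],[-0.8,-30,0],[-0.8,-30,0],[-0.7,-28,0],[-0.7,-20,0],[-0.5,-13.6,0],[0,0,-15],[0,0,-20],[0,0,-15],[0,0,-6],[0,0,0],[0,0,0]],"turn":[[0,0,0],[-0.02,-0.25,-0.025],[-0.02,-0.25,-0.025],[-0.02,-0.25,-0.025],[-0.02,-0.25,-0.025],[-0.02,-0.25,-0.025],[-0.02,-0.25,-0.025],[-0.02,-0.25,-0.03],[-0.02,-0.25,-0.03],[-0.02,-0.25,-0.03],[-0.02,-0.25,-0.03],[-0.02,-0.25,-0.025],[-0.01,-0.24,-0.025],[0,0,0],[0,0,0],[0,0,0],[0,0,0],[0,0,0],[0,0,0],[0,0,0]]}'
python3 - <<'E'
from h import *
yaw=-.103; R=toolR(.314,yaw,'x'); go([.52489,-.16932,.14619],R)
snap('wrist','w18.png'); snap('scene','s18.png'); snap('top','t18.png'); s=read_state(); print(s['wrist_force'],s['gripper_width']*85.4)
E
```

```text
clock: 15.28
ee_pos: [0.5255, -0.1692, 0.2086]
tool_rot: [0.594, 0.386, -0.443, 0.549]
wrist_force: [-1.1, 0.1, -1.9]
gripper_width: 0.13
dmm [ -0.6  -0.1 -62.4]
turn units [  9.24  -0.91 -28.52] deg 180.0
turn units [-0.03  0.01 -0.  ] deg 0.2
[ 0.1108876  -0.26547021 -3.09452753] 11.212042960226636
```

View pics/w18.png

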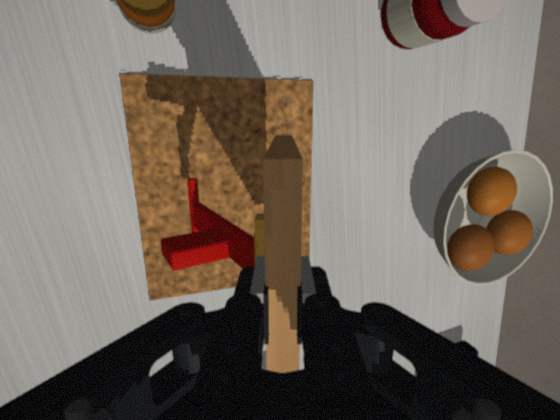

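View pics/s18.png

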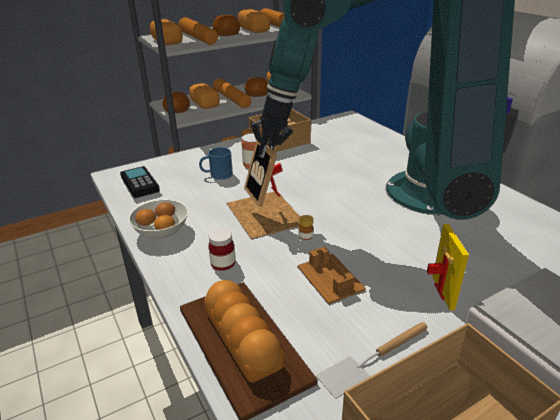

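View pics/t18.png

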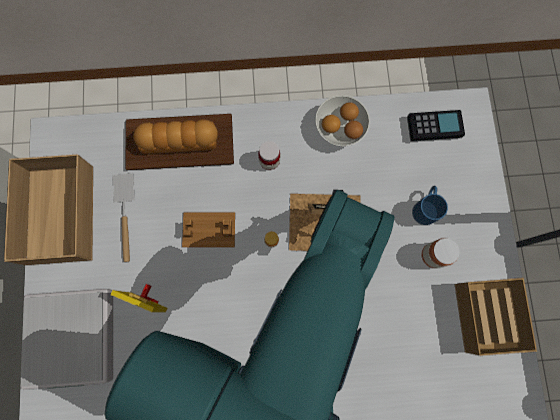

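Sign is held above the mat, leaning back, loaf side away from robot. Mat corners in the wrist view are at (122,73), (313,80), (150,299). I check the mat with those.

Run:
```python
from h import *
d=load('w18.png'); C=cloud(d)
P=[onz(d,u,v,.004) for u,v in((122,73),(313,80),(150,299))]; print(np.array(P).round(4)); print('mat z',np.median(C[90:130,130:170,2]),'counter',np.median(C[90:130,60:110,2]))
a=P[1]-P[0];b=P[2]-P[0]; print(np.linalg.norm(a),np.linalg.norm(b),np.arctan2(a[1],a[0]),np.arctan2(b[0],-b[1])*1)
yaw=np.arctan2(a[1],a[0]); f=np.array([np.cos(yaw),np.sin(yaw),0]);l=np.array([-f[1],f[0],0])
print('centre',P[0]+.09*f-.11*l)
# leg angle in tool frame
s,p,Q=st(); m=(d['img'][...,0]>2.5*d['img'][...,1])&(d['img'][...,0]>60); m[300:]=0
T=Q.inv().apply(C[m]-p)*1000  # tool coords
print(m.sum()); L=T[(abs(T[:,2])<60)]
print(np.percentile(L,[1,50,99],axis=0).round(1))
# black panel/edge: light edge +y side top
for v in (140,146,152,160,170,180,190): print(v,[tuple((Q.inv().apply(C[v,u]-p)*1000).round(1)) for u in (272,283,295)])
for u in(188,193,196): print([tuple((Q.inv().apply(C[v,u]-p)*1000).round(1)) for v in (185,195,205,215,225)])
```

```text
[[ 0.4587 -0.0519  0.004 ]
 [ 0.6355 -0.0698  0.004 ]
 [ 0.435  -0.2695  0.004 ]]
mat z 0.005500472126159284 counter 0.0015177991241604558
0.17773972512211866 0.21889559692306146 -0.1012099881604019 -0.10836411343267065
centre [ 0.53712898 -0.17040969  0.004     ]
4691
[[ 28.1 -74.6 -24.2]
 [ 44.1 -48.3  -4.1]
 [119.1 -17.4   9.9]]
140 [(np.float64(209.7), np.float64(-12.1), np.float64(-50.9)), (np.float64(81.0), np.float64(-0.9), np.float64(-59.0)), (np.float64(218.7), np.float64(11.7), np.float64(-50.3))]
146 [(np.float64(34.4), np.float64(-6.4), np.float64(-59.0)), (np.float64(34.3), np.float64(-1.0), np.float64(-59.0)), (np.float64(34.2), np.float64(5.0), np.float64(-59.0))]
152 [(np.float64(5.8), np.float64(-5.5), np.float64(-58.9)), (np.float64(6.4), np.float64(-1.0), np.float64(-58.8)), (np.float64(4.9), np.float64(4.0), np.float64(-59.0))]
160 [(np.float64(-19.6), np.float64(-4.7), np.float64(-58.7)), (np.float64(-18.6), np.float64(-1.0), np.float64(-58.6)), (np.float64(-19.3), np.float64(3.1), np.float64(-58.7))]
170 [(np.float64(-19.2), np.float64(-4.7), np.float64(-55.3)),
[... 647 characters left out ...]
, (np.float64(182.9), np.float64(-96.7), np.float64(21.3)), (np.float64(182.4), np.float64(-97.4), np.float64(31.8))]
[(np.float64(116.7), np.float64(-70.6), np.float64(-22.7)), (np.float64(117.4), np.float64(-71.4), np.float64(-14.6)), (np.float64(112.9), np.float64(-70.7), np.float64(-7.7)), (np.float64(113.3), np.float64(-71.5), np.float64(0.5)), (np.float64(116.6), np.float64(-73.1), np.float64(9.9))]
[(np.float64(119.5), np.float64(-69.0), np.float64(-22.2)), (np.float64(117.4), np.float64(-69.1), np.float64(-14.6)), (np.float64(109.3), np.float64(-67.4), np.float64(-8.7)), (np.float64(106.3), np.float64(-67.2), np.float64(-1.6)), (np.float64(109.1), np.float64(-68.6), np.float64(7.4))]
```

Mat agrees within 4 mm between views (centre ≈ (0.535,−0.170), yaw ≈ −0.103). The panel lies along the tool (top 19 mm behind the TCP, no tilt). Lowering.

```bash
python3 -m crank '{"delta_pos":[[0,0,-8],[0,0,-14],[0,0,-14],[0,0,-12],[0,0,-7],[0,0,-3],[0,0,0],[0,0,0],[0,0,0]],"turn":[[0,0,0],[0,0,0],[0,0,0],[0,0,0],[0,0,0],[0,0,0],[0,0,0],[0,0,0],[0,0,0]]}'
python3 -m crank '{"delta_pos":[[0,0,-1],[0,0,-1],[0,0,0],[0,0,0]],"turn":[[0,0,0],[0,0,0],[0,0,0],[0,0,0]]}'
python3 -c "
from h import *
s=read_state(); print(s['wrist_force'],s['torque'],s['ee_pos'])
snap('scene','s19.png')"
```

```text
clock: 16.18
ee_pos: [0.5261, -0.1694, 0.1512]
tool_rot: [0.594, 0.386, -0.443, 0.55]
wrist_force: [-0.8, 0.6, -2.2]
gripper_width: 0.134
clock: 16.52
ee_pos: [0.5257, -0.1692, 0.1485]
tool_rot: [0.594, 0.386, -0.443, 0.55]
wrist_force: [-0.9, 0.4, -2.5]
gripper_width: 0.13
[-0.85254891  0.37804137 -2.53367738] [0.08463522 0.45704718 0.01771713] [ 0.52566758 -0.16915469  0.14853424]
```

```bash
for i in 1 2 3; do python3 -m crank '{"delta_pos":[[0,0,-0.7],[0,0,0],[0,0,0]],"turn":[[0,0,0],[0,0,0],[0,0,0]]}' | grep -E "ee_pos|wrist"; python3 -c "
from cell import *
s=read_state(); print(s['wrist_force'].round(1),s['torque'].round(2))"; done
```

```text
ee_pos: [0.5256, -0.1691, 0.1477]
wrist_force: [-0.4, 0.9, -3.3]
[-0.4  0.9 -3.3] [0.04 0.47 0.03]
ee_pos: [0.5256, -0.1692, 0.147]
wrist_force: [-0.4, -0.1, -3.1]
[-0.4 -0.1 -3.1] [0.03 0.42 0.02]
ee_pos: [0.5258, -0.1692, 0.1465]
wrist_force: [1.2, 0.2, -1.5]
[ 1.2  0.2 -1.5] [0.06 0.29 0.04]
```

Contact is beginning; a little further.

```bash
for i in 1 2; do python3 -m crank '{"delta_pos":[[0,0,-0.5],[0,0,0],[0,0,0]],"turn":[[0,0,0],[0,0,0],[0,0,0]]}' | grep -E "ee_pos|wrist"; python3 -c "
from cell import *
s=read_state(); print(s['wrist_force'].round(1),s['torque'].round(2))"; done
python3 -c "
from h import *
snap('scene','s20.png');d=snap('wrist','w20.png')
c=cv2.resize(load('s20.png')['img'][120:260,200:340],None,fx=4,fy=4,interpolation=cv2.INTER_CUBIC); cv2.imwrite('pics/c20.png',c[:,:,::-1])"
```

```text
ee_pos: [0.5261, -0.1693, 0.1463]
wrist_force: [1.1, 0.7, 2.4]
[1.1 0.7 2.4] [ 0.14 -0.18 -0.01]
ee_pos: [0.5264, -0.1694, 0.1461]
wrist_force: [2.1, 0.8, 6.7]
[2.1 0.8 6.7] [ 0.27 -0.39  0.06]
```

View pics/c20.png

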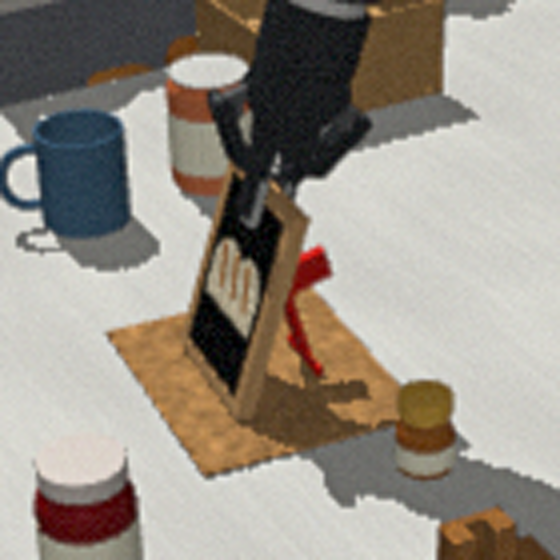

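View pics/w20.png

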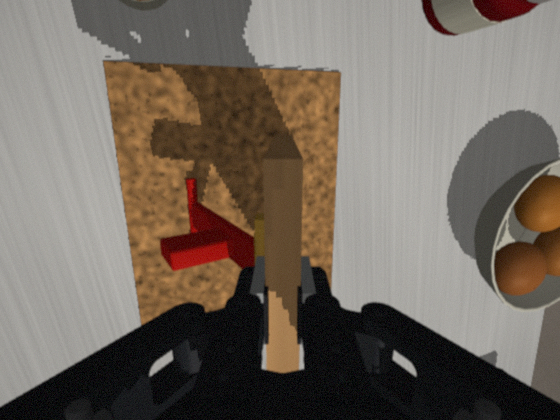

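Run:
```python
from h import *
d=load('w20.png'); C=cloud(d)*1000
m=(d['img'][...,0]>2.5*d['img'][...,1])&(d['img'][...,0]>60); m[:,205:]=0; m[222:]=0
P=C[m]; print(m.sum(),np.percentile(P,[2,50,98],axis=0).round(1))
for v in (180,184,188,192,200,210): print(v,[tuple(C[v,u].round(0).astype(int).tolist()) for u in (186,188,190,192,194,196,198)])
print('mat near',np.median(C[150:180,160:180,2]),np.median(C[200:230,140:160,2]))
```

```text
524 [[ 492.3 -169.8   10.1]
 [ 497.3 -157.7   13.8]
 [ 502.1 -139.3   43.6]]
180 [(495, -139, 12), (496, -139, 13), (498, -139, 13), (499, -140, 12), (501, -140, 13), (502, -141, 9), (504, -142, 6)]
184 [(494, -143, 10), (496, -142, 12), (497, -143, 13), (499, -143, 14), (500, -143, 13), (502, -144, 11), (503, -145, 6)]
188 [(494, -147, 5), (495, -146, 12), (496, -146, 13), (498, -146, 13), (499, -146, 13), (501, -147, 12), (503, -148, 5)]
192 [(493, -150, 6), (494, -149, 13), (496, -149, 13), (497, -149, 14), (499, -149, 13), (500, -150, 11), (502, -151, 6)]
200 [(492, -156, 7), (493, -155, 11), (495, -155, 14), (496, -155, 14), (498, -156, 13), (499, -156, 13), (501, -159, 3)]
210 [(490, -165, 4), (492, -165, 6), (493, -163, 13), (495, -161, 20), (496, -161, 23), (498, -160, 28), (499, -159, 33)]
mat near 5.522618972740553 5.4940605233159285
```

Foot bar top is 7.8 mm above the measured mat surface, i.e. its 8 mm diameter: it touches. Relieving the pressure, then opening slowly.

```bash
python3 -m crank '{"delta_pos":[[0,0,0.5],[0,0,0],[0,0,0]],"turn":[[0,0,0],[0,0,0],[0,0,0]]}'
python3 -m crank '{"delta_pos":[[0,0,0],[0,0,0],[0,0,0],[0,0,0]],"turn":[[0,0,0],[0,0,0],[0,0,0],[0,0,0]]}' 11.5 20
python3 -m crank '{"delta_pos":[[0,0,0],[0,0,0],[0,0,0],[0,0,0]],"turn":[[0,0,0],[0,0,0],[0,0,0],[0,0,0]]}' 14
python3 -m crank '{"delta_pos":[[0,0,0],[0,0,0],[0,0,0],[0,0,0],[0,0,0],[0,0,0]],"turn":[[0,0,0],[0,0,0],[0,0,0],[0,0,0],[0,0,0],[0,0,0]]}' 40
python3 - <<'E'
from h import *
d=snap('wrist','w21.png'); s,p,Q=st(); C=cloud(d)
for v in (140,146,152,160,170,180,190): print(v,[tuple((Q.inv().apply(C[v,u]-p)*1000).round(1).tolist()) for u in (272,283,295)])
print(Q.as_matrix()[:,0])
E
```

```text
clock: 18.17
ee_pos: [0.526, -0.1693, 0.1463]
tool_rot: [0.594, 0.386, -0.443, 0.55]
wrist_force: [1.9, 0.5, 6.5]
gripper_width: 0.128
clock: 18.5
ee_pos: [0.526, -0.1693, 0.1462]
tool_rot: [0.594, 0.386, -0.443, 0.55]
wrist_force: [2.0, 0.9, 4.6]
gripper_width: 0.135
clock: 18.83
ee_pos: [0.5255, -0.1692, 0.1457]
tool_rot: [0.594, 0.386, -0.444, 0.549]
wrist_force: [2.6, 0.0, 1.5]
gripper_width: 0.163
clock: 19.33
ee_pos: [0.5256, -0.1691, 0.1458]
tool_rot: [0.594, 0.386, -0.443, 0.549]
wrist_force: [-0.3, -0.1, -0.5]
gripper_width: 0.469
140 [(145.1, -9.1, -54.8), (79.2, -0.1, -59.0), (150.0, 10.2, -54.5)]
146 [(31.2, -5.5, -59.1), (32.1, -0.2, -59.1), (30.3, 5.7, -59.2)]
152 [(0.7, -4.6, -59.3), (1.1, -0.2, -59.2), (0.0, 4.5, -59.3)]
160 [(-19.0, -4.0, -58.5), (-19.3, -0.3, -58.6), (-20.5, 3.8, -58.7)]
170 [(-18.7, -4.1, -55.1), (-19.3, -0.3, -55.1), (-19.3, 3.9, -55.2)]
180 [(-19.6, -4.1, -51.7), (-19.3, -0.3, -51.7), (-18.9, 3.9, -51.6)]
190 [(-18.3, -4.1, -47.9), (-18.4, -0.3, -47.9), (-19.3, 3.9, -48.1)]
[ 0.30889168 -0.02898048 -0.9506556 ]
```

View pics/w21.png

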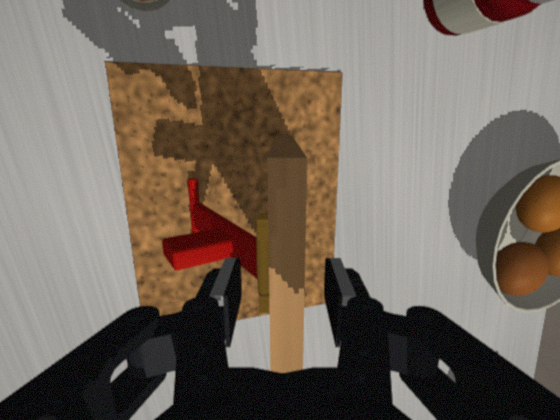

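The sign stands alone (top edge col 272–304, clear of pads at 235 and 330). Withdrawing along the tool axis.

```bash
python3 -m crank '{"delta_pos":[[-3.1,0.3,9.5],[-6.2,0.6,19],[-9.3,0.9,28.5],[-9.3,0.9,28.5],[-9.3,0.9,28.5],[-20,20,20],[-20,30,0],[-20,30,0],[-20,30,0],[-20,30,0],[0,30,0],[0,30,0],[0,0,0],[0,0,0]],"turn":[[0,0,0],[0,0,0],[0,0,0],[0,0,0],[0,0,0],[0,0,0],[0,0,0],[0,0,0],[0,0,0],[0,0,0],[0,0,0],[0,0,0],[0,0,0],[0,0,0]]}'
python3 - <<'E'
from h import *
snap('scene','s22.png'); d=snap('top','t22.png'); snap('wrist','w22.png')
c=cv2.resize(d['img'][180:260,180:380],None,fx=4,fy=4,interpolation=cv2.INTER_CUBIC); cv2.imwrite('pics/c22.png',c[:,:,::-1])
E
```

```text
clock: 20.55
ee_pos: [0.3882, 0.0359, 0.28]
tool_rot: [0.593, 0.387, -0.442, 0.551]
wrist_force: [0.4, -1.0, -0.5]
gripper_width: 0.473
```

View pics/c22.png

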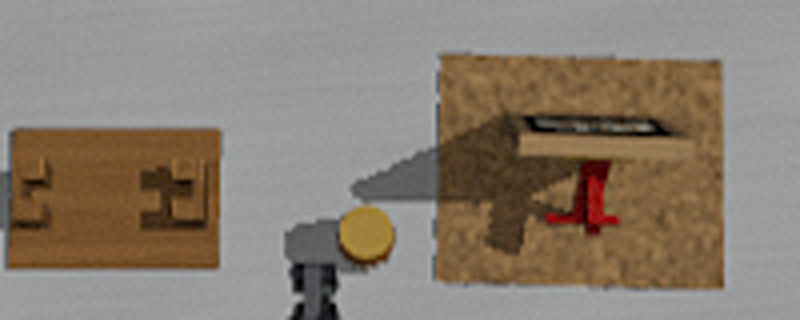

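View pics/s22.png

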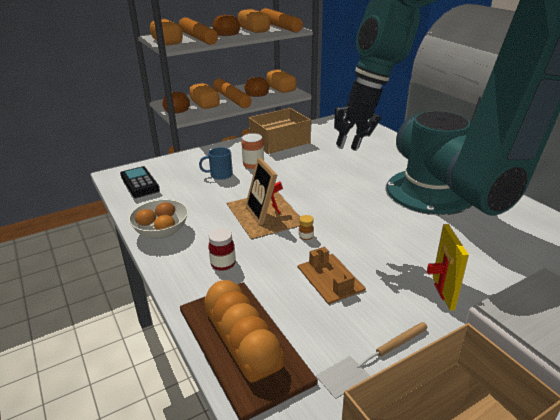

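View pics/w22.png

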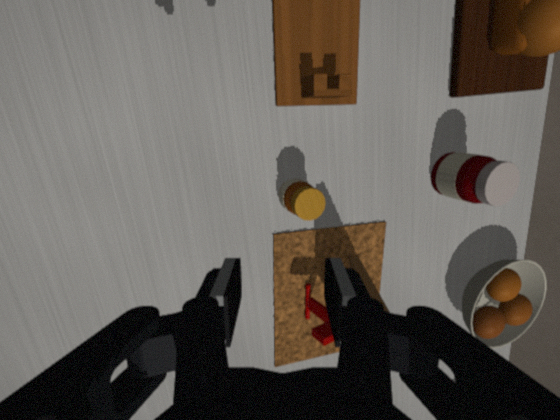

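Sign stands on the mat (c22: top strip (519–692, 147), red foot bar (583,218)), all inside the mat. Numeric check of squareness, extent and bystanders.

Run:
```python
from h import *
d=load('t22.png'); d0=load('top0.png')
C=cloud(d)
# sign top strip: light wood, high z
m=(C[...,2]>.135)&(C[...,2]<.19)&(C[...,0]>.45)&(C[...,0]<.6)&(C[...,1]<-.08)&(C[...,1]>-.27)
vv,uu=np.nonzero(m); print(m.sum(),C[m].max(0),C[m].min(0))
ys=[];
for u in range(uu.min()+2,uu.max()-1): 
    v=vv[uu==u].max(); ys.append(onz(d,u,v+.5,.160)[:2])
ys=np.array(ys); k=np.polyfit(ys[:,1],ys[:,0],1); print('yaw sign',-np.arctan(k[0]),'y',ys[:,1].min(),ys[:,1].max(),'x mid',ys[:,0].mean())
r=(d['img'][...,0]>2.5*d['img'][...,1])&(d['img'][...,0]>60); r[:,:310]=0;r[:,345:]=0;r[:215]=0;r[:250]&=True;r[250:]=0
vv,uu=np.nonzero(r); sel=(vv>=232)&(vv<=236); print('foot bar ends',onz(d,uu[sel].min(),234,.008),onz(d,uu[sel].max()+1,234,.008))
# bystanders diffs
for n,(u0,u1,v0,v1) in dict(jam=(250,290,140,175),honey=(258,285,226,252),mug=(405,455,180,228),tin=(418,468,230,272),spat=(105,140,165,268)).items():
    a=d['img'][v0:v1,u0:u1].astype(int).mean(-1);b=d0['img'][v0:v1,u0:u1].astype(int).mean(-1)
    print(n,'shift px',np.round(cv2.phaseCorrelate(np.float32(b),np.float32(a))[0],2),'absdiff',abs(a-b).mean().round(1))
```

```text
259 [ 0.53738638 -0.10846528  0.1706047 ] [ 0.50776787 -0.22985251  0.13597508]
yaw sign -0.11101977770013974 y -0.22383039062890278 -0.1142393169535271 x mid 0.5128071389442438
foot bar ends [ 0.49777241 -0.13947682  0.008     ] [ 0.49347187 -0.19748767  0.008     ]
jam shift px [-0.02  0.05] absdiff 9.1
honey shift px [0.48 0.68] absdiff 17.4
mug shift px [0.02 0.02] absdiff 8.3
tin shift px [0.09 0.43] absdiff 9.3
spat shift px [0.   0.04] absdiff 9.7
```

Run:
```python
from h import *
for f in('top0.png','t22.png'):
    d=load(f);H=cv2.cvtColor(d['img'],cv2.COLOR_RGB2HSV).astype(int); m=(abs(H[...,0]-22)<6)&(H[...,1]>120)&(H[...,2]>50); m[:226]=0;m[252:]=0;m[:,:256]=0;m[:,284:]=0
    v,u=np.nonzero(m); print(f,m.sum(),u.mean(),v.mean())
d=load('w22.png');C=cloud(d)
s=read_state();print(s['clock'],s['wrist_force'])
print(sign_off())
```

```text
top0.png 141 271.07092198581563 237.96453900709218
t22.png 141 271.0425531914894 238.0
20.7 [ 0.70867986 -0.2046288   0.77876335]
the job is handed in; nothing more can be done
None
```

The sign now stands on the cork mat, leaning back on its open kickstand with the loaf picture facing the customers. I swung the kickstand open first, then lifted the sign from the rack and set it down. The job was handed in at 20.7 s of the 56 s allowed.

**Kickstand:** On the first release the leg settled back about 0.012 rad, so I regripped it and nudged it to the stop again. It then measured about 0.565 rad against 0.563–0.568 at the stop by the same measure. The nominal full opening is 0.576 rad; I put the gap down to measurement bias.

**Placing:**
- The foot bar was touching the mat before I released the sign: its top was 7.8 mm above the mat and the bar is 8 mm thick.
- Standing free, the sign's turn is about −0.11 rad against the mat's −0.10 rad, so it is square to within about half a degree.
- In the top and wrist pictures the sign and the foot bar lie wholly on the mat.

**Bystanders:** The jam jar, mug and spatula show no shift in the top view, and the honey jar's cap stayed within 0.04 px. Two checks did not agree cleanly:
- **Honey jar and tin:** The whole-patch comparison read 0.4–0.7 px for these two. For the honey jar this is the moving arm shadow; for the tin I assume the same but did not check it separately.
- **Mat outline:** In the scene view it was spoilt by shadow and the honey jar, so I placed the sign using the top and wrist views, which agreed within 4 mm.

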